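# Lock the push rod of a clamping jig

### The arm

A 6-joint arm with a two-finger parallel gripper is mounted at the origin on the work surface. World frame = base frame: x ahead of the robot, y to its left, z up, the work surface at z = 0. Lengths are in m, angles in degrees, forces in N, time in s.
With the tool pointing down it reaches from about 0.4 to 0.825 m from the base axis. Payload 7 kg.
Tool frame: the origin (TCP) lies between the finger pads; the fingertips stand 22 mm ahead of it and the grasp point (between the pads) lies 3 mm ahead of it; z points along the fingers, y is the direction in which the jaws open and shut (so a half turn about z gives the same grasp; the last joint's range is limited). The gripper opens to 88 mm and grips with 3 to 60 N. Pads are 19 mm wide; open, the fingers measure 130 mm over their backs; the gripper's body (78 mm by 193 mm) begins 47 mm behind the grasp point.
Start: joints at [-49.326, 20.546, 0.682, 0, -70.136, -16.507], TCP at [0.276, -0.616, 0.249] pointing down, gripper open.
Joint ranges: [-176.03, 176.03], [-82.01, 121.73], [-58.28, 71.71], [-173.87, 95.51], [-174.79, -0.11], [-173.66, 173.66]. Speed limits (degrees/s): [136.94, 136.94, 172.46, 180, 180, 180].

### API

Orientations are given as [roll, pitch, yaw] about the fixed x, y, z axes, in that order (R = Rz(yaw) Ry(pitch) Rx(roll)).
In Python, from plant import telemetry, cams, r gives the robot as it stands.
- The arm moves only by the tool carry_out, never from a script. Its argument "commands" is one flat list of numbers, 5 for each row, row after row: the shift along the world's x, y, z as a fraction of full scale, then the turn about the world's z as a fraction of full scale, then the gripper's target within -1 to 1 (shut at 1, half-way at 0, fully open at -1). In form: [x, y, z, turn, claw, x, y, z, turn, claw, ...]. A call has 1 to 8 rows; each row shifts and turns the commanded pose from where the row before left it; what a row does not reach is not made up. Full scale, the value 1, is 0.04 m for a shift and 4 degrees for a turn. A row lasts 1/10 s, in which the tool goes at most 50 mm and 8.59 degrees, less where a joint would pass 70% of its speed; a pose out of reach is approached as far as the arm can. A call with a number of a shift or a turn outside -1 to 1 is refused whole. A call with a gripper value outside its range is refused whole. The fingers move at their own pace and stop on an object; "grip_force" is the grip in N (left out, the last holds). Time passes only in rows, so rows that do not move let the fingers close. It gives the time, the measured TCP pose, the force and the opening at its end, in the units of the state.
- telemetry.get_state(): the state, without advancing time (a new reading comes with each control period).
- cams.capture(name): name is "side" or "top" or "wrist"; returns a dict with "frame" (384x512x3 uint8, red, green, blue), "camera_matrix" (3x3 intrinsics, pixels), "k1" (the pictures are not rectified: a ray, as slopes to the right and down, at radius r is drawn at 1 + k1 r^2 times it, then the intrinsics apply), "camera_from_world" (4x4, takes a point from world to camera coordinates); the wrist camera has in their place "mount" (4x4, takes a point from camera to tool coordinates, whose origin is the TCP and whose axes are the flange's). Camera axes: x right, y down, z forward; pixel columns grow to the right and rows downward; lengths in m; the calibration is good to about 2 mm. A picture is of the moment at which its call begins: read the wrist's pose just before it. There is no depth.
- r.close_job(): hands the job in, once; it reports no verdict.
The state is a dict: "time_s": time; "joints": joint angles; "qd": joint speeds; "joint_torque": joint torques, N m; "tcp_pos": TCP position; "eef_rot": TCP orientation; "contact_force": force on the tool from outside, world axes, zero at the start; "moment": the same for the moment, N m; "gripper_width": finger opening in m.
Only numpy, scipy, OpenCV 4.12 (cv2) and the standard library are available. Lean on these libraries where they do the work, as an engineer would, in place of code of your own. Each camera call takes 0.05 s, during which the arm holds its last target. There are 200 camera calls.

### The job

Clamp the junction box in the jig for drilling: with the lever still open, push the sliding rod forward by its handle until the box is squeezed firmly, but gently, between the rod's pad and the sprung rubber bumper of the backstop. Then flip the cam lever right over to its closed stop, without forcing it, so that the rod is locked with the box still squeezed. Let go, and leave the rest of the bench alone.

Things in the scene. Friction and masses are not known exactly. Their poses are not given: they have to be found in the camera images.
- jig: Grey laminate base plate 470 x 200 x 12 mm fixed to the bench, carrying clamp block, rod, box and backstop. Origin on the bench under the middle of the clamp block; local x is the pushing direction (from the rod's handle to the box and backstop), z up. The rod runs along local x at y = 0. Low rails, 24 mm above the bench, guide the box on both sides.
- handle (a point): Centre of the rod's upright handle: black post 24 x 24 mm, 52 mm tall, on the rear end of the rod (rod's top 26 mm below this point), sides parallel to the rod; x is the pushing direction. The rod, a 20 mm square tube of 400 g, slides through the clamp block with 1 to 2 mm play, dragging 4 to 15 N with the lever open; the drag holds it when let go. It has to travel 30 to 68 mm.
- pad (a point): Middle of the front face of the steel pad (44 wide, 36 high, 8 mm thick) on the front end of the rod, 240 mm ahead of the handle's centre and 36 mm lower. x is the pushing direction.
- box_mid (a point): Centre of the loose grey junction box with white lid, 70 x 70 x 45 mm, on the plate 13 to 40 mm ahead of the pad; slides at 1 to 2 N. The backstop is 4 to 36 mm beyond it: its exact place varies and is not measured, so it is found by feel. Its rubber bumper gives 1 mm per 2.5 N, up to 11 mm. A firm squeeze is some 8 to 20 N on top of the drag; over 35 N on the box is too much.
- lever (a joint): Angle of the steel cam lever in rad: 0 open (leaning 0.19 rad back from upright, away from the box); 1.76 closed on its stop (level, pointing along the jig's +x). Closing turns its free end forward and down. It resists with up to about 0.7 N m, most around 0.7 rad, and pulls itself shut past the centre at about 1.4 rad. Over 40 N on the lever is too much.
- lever_end (a point): Centre of the round cross bar (13 mm thick, 34 mm wide across the jig) at the free end of the lever, 90 mm from the pin. Between pin and cross bar the lever is a flat bar 24 mm wide (across the jig), 9 mm thick.
- jig_pin (a point): Centre of the pin the lever turns on, 92 mm above the bench on top of the clamp block; its axis is the jig's local y. The dark steel clamp block reaches 45 mm to each side along local x and 24 mm along local y, and is 78 mm high, with two ears beside the lever up to 106 mm.
Mind the look-alikes: they are no part of the job. What is shaped like the part that bears box_mid but blue or red is not meant.

How it is judged:
By the outcome, as a careful person would: the job done as asked, in the order asked, and still so for the second after the job is handed in, with the robot touching nothing.
It also fails if it takes over 70 s, if anything falls off the work surface, if the arm or the gripper's body presses on something with over 40 N, if the wrist force passes 120 N, or if a joint passes its speed limit or range.

## Working session

There is one attempt and no reset: what is moved stays moved. The work goes in short steps, Python scripts to look and compute and a tool call to move; the robot and the scene stay as the last step left them, time stands still between calls to the robot, and variables do not carry over. Pictures are saved under pics/ and viewed, about 8 in all and at most 12, crops included, and the job is handed in when it is done.

Besides the shell and the picture viewer there is one more tool, called by a JSON object that holds its "method" and its "body". carry_out: Moves the arm, as the interface text tells. Shift numbers are shares of 0.04 m and turn numbers shares of 4 degrees, none past 1 either way. Its arguments: {"type":"object","properties":{"commands":{"type":"array"},"grip_force":{"type":"number"}},"required":["commands"]}

```bash
mkdir -p pics
cat > h.py <<'E'
import numpy as np,cv2
from plant import telemetry,cams,r
def snap(n,tag):
    c=cams.capture(n); cv2.imwrite(f'pics/{tag}.png',c['frame'][:,:,::-1]); 
    np.savez(f'pics/{tag}.npz',K=c['camera_matrix'],k1=c['k1'],T=c.get('camera_from_world',np.eye(4))); return c
def ray(tag,u,v):
    d=np.load(f'pics/{tag}.npz');K=d['K'];k=float(d['k1']);T=d['T']
    p=np.array([(u-K[0,2])/K[0,0],(v-K[1,2])/K[1,1]]);s=p.copy()
    for _ in range(30): s=p/(1+k*(s@s))
    R=T[:3,:3];o=-R.T@T[:3,3];w=R.T@np.array([s[0],s[1],1]);return o,w
def atz(tag,u,v,z):
    o,w=ray(tag,u,v);return o+w*(z-o[2])/w[2]
def proj(tag,P):
    d=np.load(f'pics/{tag}.npz');K=d['K'];k=float(d['k1']);T=d['T']
    c=T[:3,:3]@np.array(P)+T[:3,3];s=c[:2]/c[2];s=s*(1+k*(s@s));return K[0,0]*s[0]+K[0,2],K[1,1]*s[1]+K[1,2]
E
python3 - <<'E'
from h import *
for n in('top','side'):
    c=snap(n,n+'0')
a=cv2.imread('pics/top0.png');cv2.imwrite('pics/top0b.png',cv2.resize(a,(800,600)))
a=cv2.imread('pics/side0.png');cv2.imwrite('pics/side0b.png',cv2.resize(a,(800,600)))
print(telemetry.get_state())
for t in('top0','side0'): print(ray(t,256,192))
E
```

```text
{'time_s': 0.1, 'joints': array([-4.93274876e+01,  2.05881544e+01,  6.38425616e-01, -1.62832543e-02,
       -7.01380087e+01, -1.65058044e+01]), 'qd': array([-0.0833077 , -0.02621222,  0.1639383 ,  0.10690643,  0.01714066,
        0.01457968]), 'joint_torque': array([-1.96507171e-03, -5.84161627e+01,  2.93752134e+01,  7.01552331e+00,
        1.01539999e-02, -5.56078805e-05]), 'tcp_pos': array([ 0.27612323, -0.6154801 ,  0.24770711]), 'eef_rot': array([ 1.79911529e+02, -1.02521482e-02, -1.55838828e+02]), 'contact_force': array([0.16588416, 0.17534041, 0.4817202 ]), 'moment': array([-0.03730519,  0.02297085,  0.02211683]), 'gripper_width': 0.08786597441416455}
(array([0.4343115 , 0.06310191, 1.16952417]), array([ 0.03795592,  0.00154334, -0.99948382]))
(array([0.2184673 , 0.69780615, 0.79411182]), array([ 0.27944274, -0.65638428, -0.70077421]))
```

View pics/top0b.png

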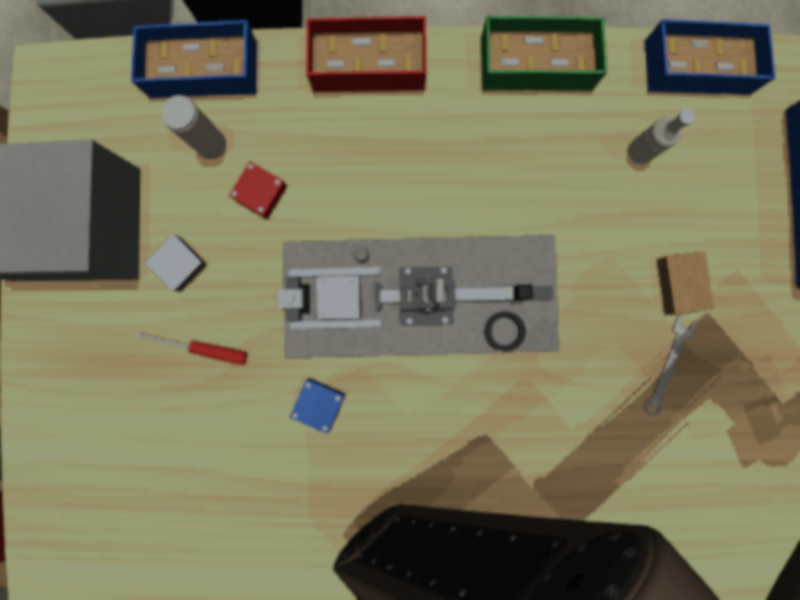

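View pics/side0b.png

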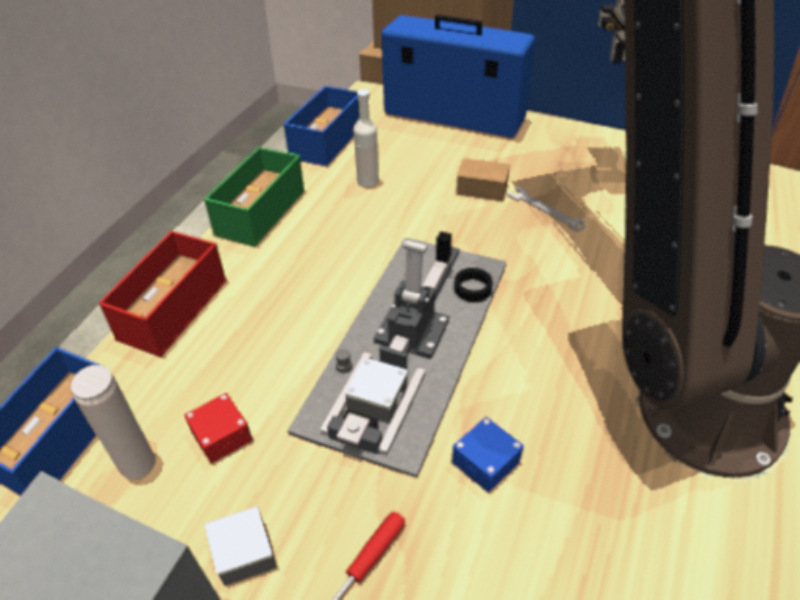

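The top view shows the candidates as 800-px-scale pixels: grey/white box between the rails (338,297), loose white box (175,263), red (258,190) and blue (318,405). The one between the rails fits the description. The handle is at about (523,292) and the lever at about (432,290), so pushing is image left (world +y). I'll check this in close crops.

Run:
```python
import cv2,numpy as np
a=cv2.imread('pics/top0.png')[145:235,175:365]; b=cv2.imread('pics/side0.png')[145:310,180:330]
cv2.imwrite('pics/c1.png',cv2.resize(a,None,fx=4,fy=4,interpolation=cv2.INTER_CUBIC))
cv2.imwrite('pics/c2.png',cv2.resize(b,None,fx=3.6,fy=3.6,interpolation=cv2.INTER_CUBIC))
```

```text
(no output)
```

View pics/c1.png

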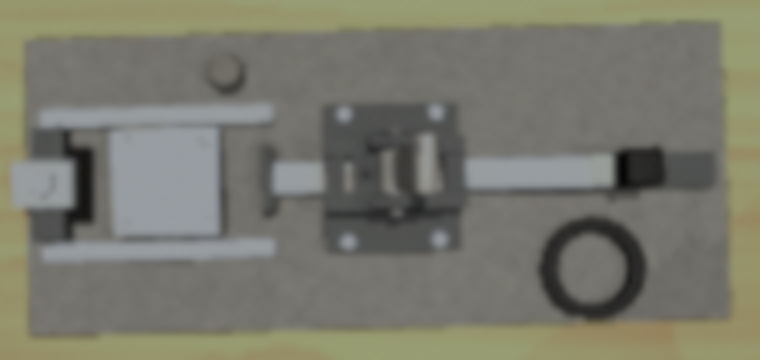

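View pics/c2.png

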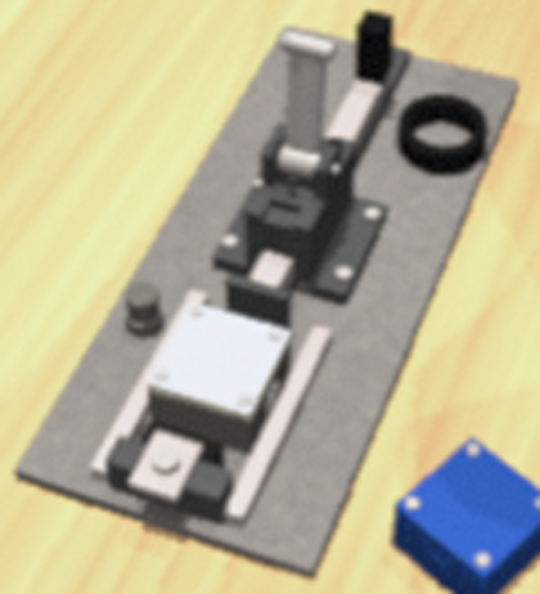

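Run:
```python
from h import *
A=lambda u,v:('top0',175+(u+.5)/4-.5,145+(v+.5)/4-.5)
B=lambda u,v:('side0',180+(u+.5)/3.6-.5,145+(v+.5)/3.6-.5)
cs=[atz(*A(*p),.012) for p in((25,40),(720,23),(733,317),(28,334))]
for c in cs: print('corner',c.round(4))
for p in((283,28),(516,82),(313,575),(17,475)): print('side corner',atz(*B(*p),.012).round(4))
C=sum(cs)/4; d=(cs[0]-cs[1]+cs[3]-cs[2]); yaw=np.degrees(np.arctan2(d[1],d[0])); print('centre',C,'yaw',yaw, 'len',np.linalg.norm(d)/2)
def tri(a,b):
    o,w=ray(*a);p,q=ray(*b);w/=np.linalg.norm(w);q/=np.linalg.norm(q)
    s=np.linalg.lstsq(np.c_[w,-q],p-o,rcond=None)[0];x=o+s[0]*w;y=p+s[1]*q;return ((x+y)/2).round(4),np.linalg.norm(x-y).round(4)
print('handle top',tri(A(643,166),B(377,18)))
print('bar',tri(A(427,163),B(307,43)))
print('lid',tri(A(165,181),B(220,358)))
print('block bolts',[atz(*A(*p),.02).round(4) for p in((344,114),(437,112),(440,240),(349,242))])
print('box lid c',atz(*A(165,181),.057))
```

```text
corner [0.5808 0.2664 0.012 ]
corner [ 0.5879 -0.2015  0.012 ]
corner [ 0.3906 -0.2065  0.012 ]
corner [0.3832 0.2646 0.012 ]
side corner [ 0.5876 -0.1916  0.012 ]
side corner [ 0.3913 -0.197   0.012 ]
side corner [0.3808 0.2702 0.012 ]
side corner [0.5767 0.274  0.012 ]
centre [0.4856583  0.03076782 0.012     ] yaw 90.882027047384 len 0.46958569716333304
handle top (array([ 0.4878, -0.1321,  0.0962]), np.float64(0.0001))
bar (array([0.4876, 0.007 , 0.1795]), np.float64(0.0022))
lid (array([0.4833, 0.1685, 0.0499]), np.float64(0.0003))
block bolts [array([0.528 , 0.0522, 0.02  ]), array([ 0.5287, -0.0095,  0.02  ]), array([ 0.4439, -0.0105,  0.02  ]), array([0.4431, 0.0497, 0.02  ])]
box lid c [0.48291766 0.16781785 0.057     ]
```

The jig is found. Its yaw is about 90.9°, the handle centre is at about (0.488, -0.132, 0.070), the pin at about (0.486, 0.023, 0.092), and the box between the rails at about (0.483, 0.168). I'll move behind the handle with the fingers shut and their thin side along the push.

{"method": "carry_out", "body": {"commands": [0.33,0.67,-0.17,1,1,0.33,0.67,-0.17,1,1,0.33,0.67,-0.17,1,1,0.33,0.67,-0.17,1,1,0.33,0.67,-0.17,1,1,0.33,0.67,-0.17,1,1,0.33,0.67,-0.17,1,1,0.33,0.67,-0.17,1,1], "grip_force": 20}}

```text
time_s: 0.9
tcp_pos: [0.3821, -0.4001, 0.1936]
eef_rot: [180.0, 0.0, -123.7]
contact_force: [0.4, -1.0, -0.1]
gripper_width: 0.029
```

{"method": "carry_out", "body": {"commands": [0.33,0.67,-0.17,1,1,0.33,0.67,-0.17,1,1,0.33,0.67,-0.17,1,1,0.33,0.67,-0.17,1,1,0.33,0.67,-0.17,1,1,0.33,0.67,-0.17,1,1,0.33,0.67,-0.17,1,1,0.33,0.67,-0.17,1,1]}}

```text
time_s: 1.7
tcp_pos: [0.4877, -0.1858, 0.1393]
eef_rot: [180.0, 0.0, -91.7]
contact_force: [1.0, 0.3, 0.1]
gripper_width: 0.0007
```

{"method": "carry_out", "body": {"commands": [0,0,0,0.68,1,0,0,0,0,1,0,0,0,0,1]}}

```text
time_s: 2.0
tcp_pos: [0.4873, -0.1871, 0.1396]
eef_rot: [180.0, 0.0, -89.2]
contact_force: [0.5, -0.9, 0.3]
gripper_width: 0.0003
```

{"method": "carry_out", "body": {"commands": [0,0,-0.6,0,1,0,0,-0.6,0,1,0,0,-0.45,0,1,0,0.2,0,0,1,0,0.2,0,0,1,0,0.05,0,0,1]}}

```text
time_s: 2.6
tcp_pos: [0.4882, -0.1684, 0.0749]
eef_rot: [-179.9, -0.0, -89.1]
contact_force: [0.4, -0.2, 0.1]
gripper_width: 0.0005
```

Run:
```python
from h import *
snap('side','s1');snap('wrist','w1')
a=cv2.imread('pics/s1.png')[100:310,180:380];b=cv2.imread('pics/w1.png')
cv2.imwrite('pics/s1c.png',np.hstack([cv2.resize(a,(400,420)),cv2.resize(b,(400,420))]))
print(telemetry.get_state()['contact_force'])
```

```text
[-0.7493752   0.8864092   0.25464712]
```

View pics/s1c.png

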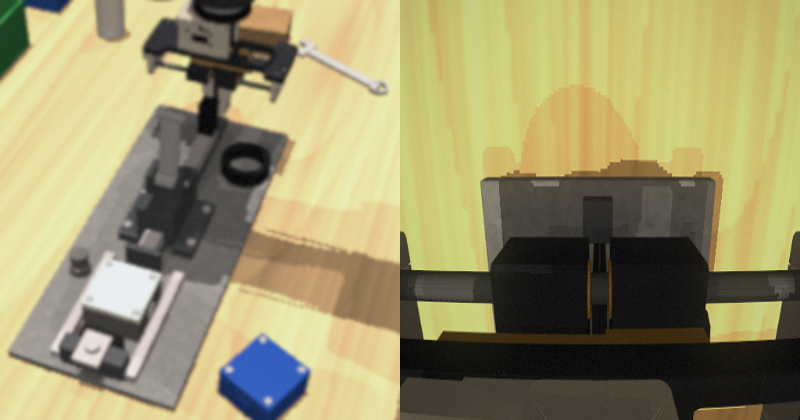

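The picture shows the shut fingers centred right behind the handle. Now I'll push gently, watching the force.

{"method": "carry_out", "body": {"commands": [0,0.1,0,0,1,0,0.1,0,0,1,0,0.1,0,0,1,0,0.1,0,0,1]}}

```text
time_s: 3.1
tcp_pos: [0.4875, -0.1534, 0.074]
eef_rot: [180.0, -0.1, -89.1]
contact_force: [-0.3, -12.4, -1.1]
gripper_width: 0.0007
```

{"method": "carry_out", "body": {"commands": [0,0.1,0,0,1,0,0.1,0,0,1]}}

```text
time_s: 3.3
tcp_pos: [0.4873, -0.1461, 0.074]
eef_rot: [180.0, -0.1, -89.1]
contact_force: [0.3, -12.6, 0.6]
gripper_width: 0.0004
```

{"method": "carry_out", "body": {"commands": [0,0.1,0,0,1,0,0.1,0,0,1]}}

```text
time_s: 3.5
tcp_pos: [0.4872, -0.1383, 0.074]
eef_rot: [180.0, -0.1, -89.1]
contact_force: [0.1, -12.8, 0.3]
gripper_width: 0.0006
```

{"method": "carry_out", "body": {"commands": [0,0.1,0,0,1]}}

```text
time_s: 3.6
tcp_pos: [0.4872, -0.1343, 0.074]
eef_rot: [179.9, -0.1, -89.1]
contact_force: [-0.0, -12.0, 0.9]
gripper_width: 0.0007
```

{"method": "carry_out", "body": {"commands": [0,0.1,0,0,1,0,0.05,0,0,1]}}

```text
time_s: 3.8
tcp_pos: [0.4871, -0.1282, 0.074]
eef_rot: [179.9, -0.1, -89.1]
contact_force: [0.3, -13.6, 1.3]
gripper_width: 0.0005
```

{"method": "carry_out", "body": {"commands": [0,0.05,0,0,1,0,0.05,0,0,1]}}

```text
time_s: 4.0
tcp_pos: [0.4871, -0.1245, 0.074]
eef_rot: [179.9, -0.1, -89.1]
contact_force: [0.7, -15.0, 0.8]
gripper_width: 0.0005
```

{"method": "carry_out", "body": {"commands": [0,0.05,0,0,1,0,0.05,0,0,1]}}

```text
time_s: 4.2
tcp_pos: [0.4871, -0.1206, 0.074]
eef_rot: [179.9, -0.1, -89.1]
contact_force: [0.3, -14.3, 0.3]
gripper_width: 0.0004
```

{"method": "carry_out", "body": {"commands": [0,0.05,0,0,1,0,0.05,0,0,1]}}

```text
time_s: 4.4
tcp_pos: [0.487, -0.1166, 0.074]
eef_rot: [179.9, -0.1, -89.1]
contact_force: [0.5, -13.4, 1.3]
gripper_width: 0.0002
```

{"method": "carry_out", "body": {"commands": [0,0.05,0,0,1,0,0.05,0,0,1]}}

```text
time_s: 4.6
tcp_pos: [0.487, -0.1126, 0.074]
eef_rot: [179.9, -0.1, -89.1]
contact_force: [0.0, -13.5, 1.9]
gripper_width: 0.0004
```

{"method": "carry_out", "body": {"commands": [0,0.05,0,0,1,0,0.05,0,0,1]}}

```text
time_s: 4.8
tcp_pos: [0.4868, -0.1091, 0.074]
eef_rot: [179.9, -0.2, -89.1]
contact_force: [0.3, -21.4, 0.1]
gripper_width: 0.0005
```

{"method": "carry_out", "body": {"commands": [0,0.05,0,0,1]}}

```text
time_s: 4.9
tcp_pos: [0.4867, -0.1076, 0.074]
eef_rot: [179.9, -0.2, -89.1]
contact_force: [0.5, -25.4, 1.4]
gripper_width: 0.0001
```

{"method": "carry_out", "body": {"commands": [0,0.05,0,0,1]}}

```text
time_s: 5.0
tcp_pos: [0.4865, -0.1061, 0.074]
eef_rot: [179.9, -0.2, -89.1]
contact_force: [1.6, -28.8, 0.3]
gripper_width: 0.0004
```

{"method": "carry_out", "body": {"commands": [0,0,0,0,1,0,0,0,0,1]}}

```text
time_s: 5.2
tcp_pos: [0.4864, -0.1059, 0.074]
eef_rot: [179.9, -0.2, -89.1]
contact_force: [0.5, -23.9, 0.4]
gripper_width: 0.0001
```

{"method": "carry_out", "body": {"commands": [0,-0.15,0,0,1,0,-0.3,0,0,1,0,-0.3,0,0,1,0,0,1,0,1,0,0,1,0,1,0,0,0.85,0,1,0,0,0,0,1]}}

```text
time_s: 5.9
tcp_pos: [0.4904, -0.1336, 0.1927]
eef_rot: [-179.5, -0.0, -89.1]
contact_force: [0.5, 0.5, 0.5]
gripper_width: 0.0004
```

Run:
```python
from h import *
snap('top','t2');snap('side','s2')
a=cv2.imread('pics/t2.png')[145:235,175:365];b=cv2.imread('pics/s2.png')[145:310,180:330]
a=cv2.resize(a,None,fx=4,fy=4,interpolation=cv2.INTER_CUBIC)[:,:440]
b=cv2.resize(b,None,fx=2.4,fy=2.4,interpolation=cv2.INTER_CUBIC)
c=np.zeros((400,800,3),np.uint8);c[:360,:440]=a;c[:396,440:800]=b
cv2.imwrite('pics/c3.png',c)
s=telemetry.get_state();print(s['tcp_pos'],s['contact_force'])
```

```text
[ 0.48783767 -0.13324874  0.18840282] [-0.29754852  0.16109417 -0.69383851]
```

View pics/c3.png

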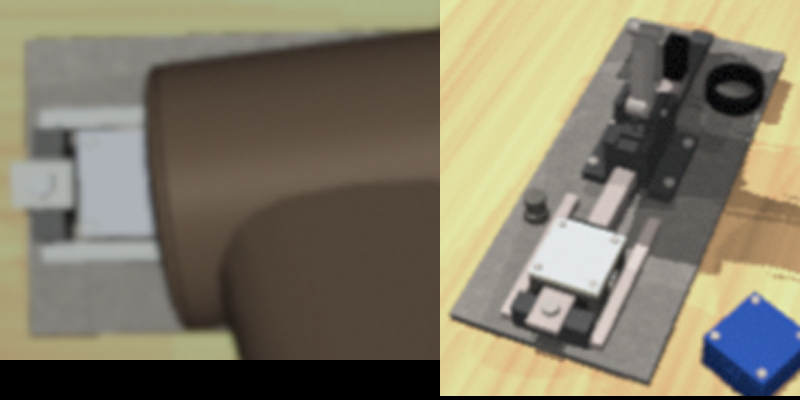

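The side view shows the box pressed against the bumper and the pad against the box, with the lever still open. Next is the lever, pushed from behind with the shut fingertips.

{"method": "carry_out", "body": {"commands": [0,0.8,0,0,1,0,0.8,0,0,1,0,0.7,-0.1,0,1,0,0.3,0,0,1,0,0,0,0,1]}}

```text
time_s: 6.5
tcp_pos: [0.4871, -0.0282, 0.1827]
eef_rot: [179.9, -0.0, -89.0]
contact_force: [0.3, -0.4, 0.1]
gripper_width: 0.0004
```

{"method": "carry_out", "body": {"commands": [0,0.1,0,0,1,0,0.1,0,0,1,0,0.1,0,0,1]}}

```text
time_s: 6.8
tcp_pos: [0.4875, -0.0174, 0.1836]
eef_rot: [180.0, -0.0, -89.2]
contact_force: [-0.5, -0.4, 0.3]
gripper_width: 0.0003
```

{"method": "carry_out", "body": {"commands": [0,0.1,0,0,1,0,0.1,0,0,1,0,0.1,0,0,1]}}

```text
time_s: 7.1
tcp_pos: [0.4875, -0.0052, 0.184]
eef_rot: [-180.0, -0.0, -89.1]
contact_force: [0.5, -4.4, 2.4]
gripper_width: 0.0006
```

{"method": "carry_out", "body": {"commands": [0,0.1,0,0,1,0,0.1,0,0,1,0,0.1,0,0,1]}}

```text
time_s: 7.4
tcp_pos: [0.4876, 0.0069, 0.1841]
eef_rot: [-180.0, -0.0, -89.1]
contact_force: [-0.2, -6.1, 3.7]
gripper_width: 0.0003
```

{"method": "carry_out", "body": {"commands": [0,0.12,0,0,1,0,0.12,0,0,1,0,0.12,0,0,1,0,0.12,0,0,1]}}

```text
time_s: 7.8
tcp_pos: [0.4871, 0.0255, 0.1833]
eef_rot: [179.9, -0.1, -89.1]
contact_force: [3.7, -8.4, -4.3]
gripper_width: 0.0007
```

{"method": "carry_out", "body": {"commands": [0,0.12,-0.03,0,1,0,0.12,-0.04,0,1,0,0.12,-0.06,0,1,0,0.12,-0.06,0,1]}}

```text
time_s: 8.2
tcp_pos: [0.4871, 0.0448, 0.1767]
eef_rot: [180.0, -0.1, -89.1]
contact_force: [-3.6, -6.9, 10.5]
gripper_width: 0.0002
```

{"method": "carry_out", "body": {"commands": [0,0.12,-0.05,0,1,0,0.12,-0.06,0,1,0,0.12,-0.07,0,1]}}

```text
time_s: 8.5
tcp_pos: [0.4866, 0.0587, 0.1687]
eef_rot: [179.9, -0.1, -89.1]
contact_force: [0.8, -10.8, 1.6]
gripper_width: 0.0001
```

{"method": "carry_out", "body": {"commands": [0,0.1,-0.1,0,1,0,0.1,-0.11,0,1,0,0.09,-0.12,0,1]}}

```text
time_s: 8.8
tcp_pos: [0.4866, 0.0709, 0.1553]
eef_rot: [179.9, -0.1, -89.1]
contact_force: [-2.6, -5.6, 3.5]
gripper_width: 0.0006
```

{"method": "carry_out", "body": {"commands": [0,0.08,-0.12,0,1,0,0.06,-0.12,0,1]}}

```text
time_s: 9.0
tcp_pos: [0.4869, 0.0771, 0.1455]
eef_rot: [179.9, -0.0, -89.1]
contact_force: [-2.0, -2.4, 1.7]
gripper_width: 0.0006
```

{"method": "carry_out", "body": {"commands": [0,0.06,-0.12,0,1,0,0.05,-0.12,0,1,0,0.04,-0.1,0,1]}}

```text
time_s: 9.3
tcp_pos: [0.4878, 0.0837, 0.1321]
eef_rot: [-180.0, 0.0, -89.1]
contact_force: [0.9, -1.4, 0.1]
gripper_width: 0.0005
```

{"method": "carry_out", "body": {"commands": [0,0.03,-0.1,0,1,0,0.02,-0.08,0,1]}}

```text
time_s: 9.5
tcp_pos: [0.4877, 0.0853, 0.125]
eef_rot: [-180.0, 0.0, -89.1]
contact_force: [-0.1, -0.1, 0.3]
gripper_width: 0.0005
```

{"method": "carry_out", "body": {"commands": [0,0,-0.05,0,1,0,0,0,0,1]}}

```text
time_s: 9.7
tcp_pos: [0.4874, 0.0849, 0.1231]
eef_rot: [180.0, -0.0, -89.1]
contact_force: [0.1, -0.1, -0.6]
gripper_width: 0.0007
```

The lever has pulled away from the fingers. I'll touch down lightly to check it's on its stop.

{"method": "carry_out", "body": {"commands": [0,0,-0.05,0,1,0,0,-0.05,0,1]}}

```text
time_s: 9.9
tcp_pos: [0.4876, 0.085, 0.1194]
eef_rot: [-180.0, 0.0, -89.1]
contact_force: [-0.1, -0.2, 0.1]
gripper_width: -0.0
```

{"method": "carry_out", "body": {"commands": [0,0,-0.03,0,1,0,0,0,0,1]}}

```text
time_s: 10.1
tcp_pos: [0.4877, 0.085, 0.119]
eef_rot: [-180.0, 0.0, -89.1]
contact_force: [-3.1, 0.1, 9.7]
gripper_width: 0.0005
```

Firm contact at fingertip height 0.097 m matches the level closed lever. I'll retreat up and away for a final look.

{"method": "carry_out", "body": {"commands": [0,0,0.3,0,1,0,0,0.8,0,1,0,0,0.8,0,1,0,0,0.8,0,1,0,-0.8,0.3,0,1,0,-0.8,0,0,1,0,-0.8,0,0,1,0,-0.8,0,0,1]}}

```text
time_s: 10.9
tcp_pos: [0.4874, -0.0441, 0.2391]
eef_rot: [-179.9, 0.0, -89.1]
contact_force: [0.8, -0.0, 0.0]
gripper_width: 0.0002
```

{"method": "carry_out", "body": {"commands": [0,-0.9,0,0,1,0,-0.9,0,0,1,0,-0.9,0,0,1,0,-0.9,0,0,1,0,-0.9,0,0,1,0,-0.5,0,0,1,0,0,0,0,1,0,0,0,0,1]}}

```text
time_s: 11.7
tcp_pos: [0.4873, -0.2434, 0.2384]
eef_rot: [180.0, 0.0, -89.2]
contact_force: [-0.7, 0.5, 0.1]
gripper_width: 0.0003
```

Run:
```python
from h import *
snap('top','t3');snap('side','s3')
a=cv2.imread('pics/t3.png')[145:235,175:365];b=cv2.imread('pics/s3.png')[145:310,180:330]
a=cv2.resize(a,None,fx=4,fy=4,interpolation=cv2.INTER_CUBIC)[:,:]
b=cv2.resize(b,None,fx=2.4,fy=2.4,interpolation=cv2.INTER_CUBIC)
cv2.imwrite('pics/c4.png',a);c=np.zeros((600,760,3),np.uint8);c[:240,:506]=cv2.resize(a,(506,240));c[204:600,400:760]=b
c=np.zeros((600,800,3),np.uint8);c[:200,:422]=cv2.resize(a,(422,200));c[202:598,200:560]=b
c[:240,:507]=cv2.resize(a,(507,240));c[202:598,440:800]=b
cv2.imwrite('pics/c5.png',c)
s=telemetry.get_state();print(s['tcp_pos'],s['contact_force'],s['time_s'])
```

```text
[ 0.48749217 -0.24252888  0.23846594] [-0.53166842  0.38175046 -0.0383507 ] 11.8
```

View pics/c4.png

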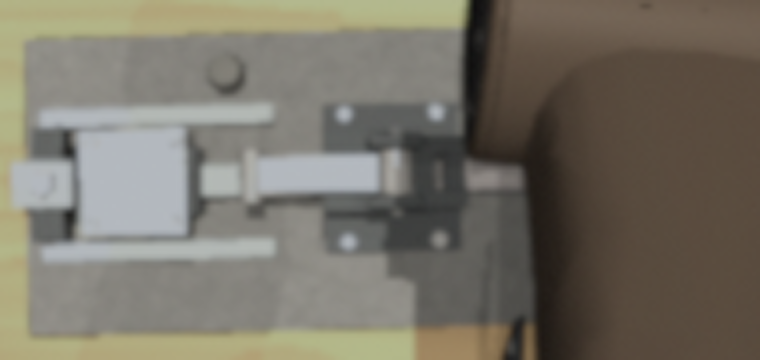

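View pics/c5.png

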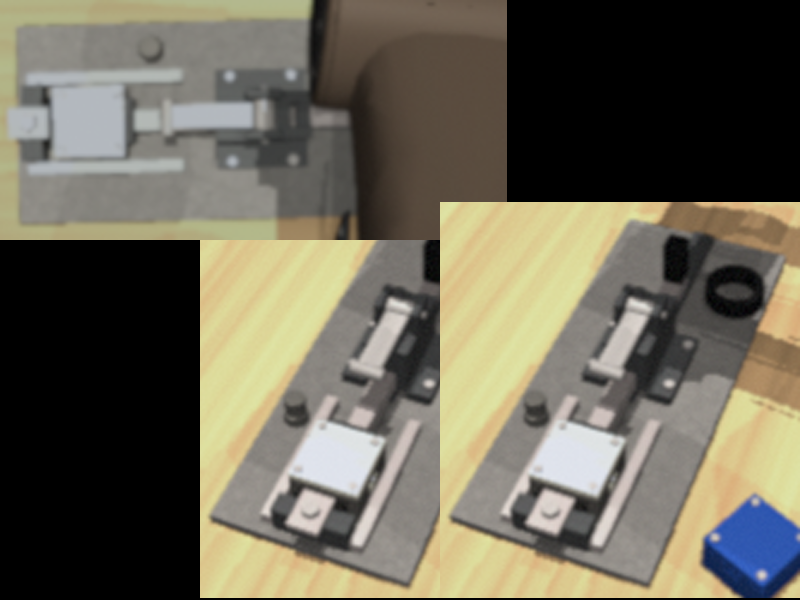

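The lever is level on its stop at (168–265,115). The box is hard against the bumper, with its lid edge at column 77 both before and after closing. The gripper is clear of the jig.

```bash
python3 -c "
from h import *
print(r.close_job())"
```

```text
the job is handed in; nothing more can be done
None
```

The junction box is clamped between the rod's pad and the bumper, the cam lever is closed on its stop, and the job is handed in at about 12 s.

- **Squeeze:** With the lever open, I pushed the rod by the back of its handle about 49 mm. The measured force was about 12.5 N of drag, peaking at 28.8 N and settling at 23.9 N. That puts roughly 11–16 N on the box, within the firm range and well under 35 N.
- **Lever:** I swung it over with the shut fingertips, with readings up to about 13 N. It pulled itself shut past centre. A light touch then met it at fingertip height 0.097 m, about where the closed lever's upper face should be, with 9.7 N.
- **Last checks:** The final pictures show the lever level and the box still at the bumper, with its lid edge on the same pixel column before and after locking. The gripper read about zero force and was clear of the jig.
- **Not checked:** I couldn't measure the squeeze left after locking. It's inferred from the box not having moved in the pictures, so a spring-back of a millimetre or so could have gone unseen. No check failed or disagreed.

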